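# Clamp a component block home in a tester

## Robot

A 6-joint arm with a two-finger parallel gripper is mounted at the origin on the work surface. World frame = base frame: x ahead of the robot, y to its left, z up, the work surface at z = 0. Lengths are in m, angles in rad, forces in N, time in s.
With the tool pointing down it reaches from about 0.375 to 0.9 m from the base axis. Payload 3.1 kg.
Tool frame: the origin (TCP) lies on the centre line of the jaws, within the pads' length; the fingertips stand 19 mm ahead of it and the grasp point (between the pads) is the TCP; z points along the fingers, y is the line along which they close (so a half turn about z gives the same grasp; the last joint's range is limited). The gripper opens to 85 mm and grips with 20 to 120 N. Pads are 22 mm wide; open, the fingers measure 114 mm over their backs; the gripper's body (76 mm by 85 mm) begins 54 mm behind the grasp point. The pads swing forward as they close: fully open they stand 13 mm farther back than shut.
Start: joints at [1.06, 0.527, 1.433, -0, 1.181, -0.178], TCP at [0.204, 0.591, 0.25] pointing down, gripper open.
Joint ranges: [-3.08, 3.08], [-0.75, 2.2], [0.22, 2.44], [-1.43, 4.57], [0, 2.65], [-2.85, 2.85]. Speed limits (rad/s): [2.79, 2.79, 3.14, 3.14, 3.14, 3.14].

## Interface

Orientations are given as a unit quaternion [x, y, z, w].
In Python, from station import manip gives the robot as it stands.
- The arm moves only by the tool servo_tool, never from a script. Its argument "rows" is a list that holds one entry, the list of rows, each a list of 7 numbers: the turn, a rotation vector about the tool's x, y, z in degrees, then the shift along the tool's x, y, z in m, then the gripper command: -1 is shut, 1 is fully open, values between are in proportion. In form: [[[wx, wy, wz, tx, ty, tz, jaw], ...]]. A call has 1 to 8 rows; each row shifts and turns the commanded pose from where the row before left it, along the tool's axes as they then stand; what a row does not reach is not made up. A row lasts 1/12 s, in which the tool goes at most 41.7 mm and 7.16 degrees, less where a joint would pass 70% of its speed; a pose out of reach is approached as far as the arm can. A call is refused whole if a number of a shift passes 0.0417 or a number of a turn 7.16, either way. A call with a gripper value outside its range is refused whole. The fingers move at their own pace and stop on an object; "squeeze" is the grip in N (left out, the last holds). Time passes only in rows, so rows that do not move let the fingers close. It gives the time, the measured TCP pose, the force, the opening and the grip force at its end, in the units of the state.
- manip.sense(): the state, without advancing time (a new reading comes with each control period).
- manip.snapshot(name): name is "scene" or "top" or "wrist"; returns the picture (420x560x3 uint8, blue, green, red); there is no depth.
- manip.camera_info(name): a dict with "K" (3x3 intrinsics, pixels), "camera_from_world" (4x4, takes a point from world to camera coordinates). Camera axes: x right, y down, z forward; pixel columns grow to the right and rows downward; lengths in m; the calibration is good to about 2 mm. A picture is of the moment at which its call begins: read the wrist's pose just before it. camera_info takes no time and is no camera call; for the wrist camera it gives the pose at the moment of the call.
- manip.sign_off(): hands the job in; it is judged then, once.
The state is a dict: "t": time; "q": joint angles; "qd": joint speeds; "tau": joint torques, N m; "tcp_pos": TCP position; "tool_rot": TCP orientation; "force": force on the tool from outside, world axes, zero at the start; "ft_torque": the same for the moment, N m; "finger_gap": opening from 0.0 (shut) to 1.0 (fully open); "gripper_force": force on a finger pad.
Only numpy, scipy, OpenCV 4.12 (cv2) and the standard library are available. Lean on these libraries where they do the work, as an engineer would, in place of code of your own. Each camera call takes 0.05 s, during which the arm holds its last target. There are 200 camera calls.

## Task

Stand the oblong white component block in the tester's cradle, let go, then swing the hinged clamp over and press it down gently until the clamp has driven the block fully home. Use the clamp, not the hand, to drive the block down, stop when you feel it bottom rather than forcing it, and leave the clamp down on the block. Leave everything else on the table where it is.

Things in the scene. Friction and masses are not known exactly. Their poses are not given: they have to be found in the camera images.
- oblong_block_mid (a point): Centre of the loose oblong block: white plastic box with a black band round its foot, 50 (its x) x 36 (its y) x 60 mm tall, standing upright, about 0.12 kg. Grip it across the 36 mm, in its upper half. It goes into the cradle upright, its 50 mm side along the cradle's x, either way round.
- cradle: Black rectangular pocket on the grey tester (240 x 150 x 30 mm). Origin: centre of its hard floor, 34 mm above the table; x: its long direction, towards the clamp's hinge; z up. Inside 52 (x) x 38 (y) mm, 1 mm play all round; walls 12 mm high, 8 mm thick, topped by a 4 mm 45-degree lead-in (rim 16 mm above the floor). Pressing the block on its walls or floor with over 60 N damages it.
- bed_top (a point): Top of the brass contact bed in the cradle, at first 7 mm above the cradle's floor. A block set down rests on it, its centre 37 mm above the floor. The bed is stiff: it slides down only under about 16 N and stays where it is pushed. Home, the block's underside is on the hard floor, its centre 30 mm above it.
- clamp (a joint): Angle of the steel bail clamp, rad: about 0 lying level over the cradle, growing as it opens; starts open just past upright (1.6 to 1.75; end stop 1.8). Its hinge is stiff (0.3 N m friction, clamp 0.25 kg) and stays where left. It meets the block at about 0.06 to 0.19 and has it home at about -0.02 to 0.10: see clamp_beam.
- clamp_beam (a point): Middle of the clamp's cross beam, 95 mm from the hinge, on top of the arms. From it a rubber-tipped spindle (a screw) points down onto the middle of the block's top. It is screwed out by 0 to 8 mm, different each time and not measured, so the angle at which the block is home is unknown: feel for the bottom.
- clamp_hinge (a point): Middle of the clamp's hinge line, which runs along the cradle's y, 95 mm from the cradle's centre along its +x, 100 mm above the table. The clamp opens up and towards the cradle's +x.
- clamp_bar (a point): Middle of the clamp's handle: a round steel bar 14 mm thick along the cradle's y, 180 mm from the hinge, between two flat side arms (80 mm of free bar between them). Open, about 280 mm above the table; closed, about 100 mm, with 70 mm of air below it. Driving the block down takes about 8 N on the bar, for about 13 mm of its travel, then it stops hard.
- square_block_mid (a point): Centre of a wider square block, 56 x 56 x 50 mm, same white plastic with a black foot band; does not fit; leave alone.
- round_block_mid (a point): Centre of a round block, 44 mm across and 55 mm tall, same plastic; leave alone.
- screwdriver: Screwdriver lying on the table to the left of the tester, about along x; leave alone.
- terminal_box: Cream box with six terminals, 70 x 120 x 51 mm, origin under its centre; leave alone.
- dial_meter: Black dial meter, 100 x 110 x 64 mm, origin under its centre; leave alone.
- water_bottle: Clear water bottle, 64 mm across, 200 mm tall, origin under its centre; leave alone.
- capacitor: Aluminium capacitor can, 30 mm across, 45 mm tall, origin under its centre; leave alone.

How it is judged:
On the way, in this order (a step that is already met when the one before it is completed fails the run):
1. the oblong block stands upright in the cradle on the contact bed, let go, the clamp still open (horizontal distance between oblong_block_mid and cradle below 0.004 m and angle between oblong_block_mid's own z axis and vertical below 0.06 rad and z of oblong_block_mid in the frame of cradle between 0.0335 and 0.0395 m and value of joint clamp above 1 rad and contact force between the fingers and oblong_block below 0.1 N), for 0.2 s.
2. the clamp has driven the block home (horizontal distance between oblong_block_mid and cradle below 0.004 m and angle between oblong_block_mid's own z axis and vertical below 0.06 rad and z of oblong_block_mid in the frame of cradle below 0.0316 m and value of joint clamp below 0.15 rad), for 0.2 s.
At the end, for the whole second after the job is handed in: The oblong block is upright in the cradle, within 4 mm of its centre in plan, within 1.6 mm of the hard floor (centre less than 31.6 mm above it), the clamp down (angle under 0.15 rad) and at rest (all of step 2 and velocity of joint clamp between -0.05 and 0.05 rad/s); the robot touches nothing.
It fails at once if the block is pressed against the cradle's walls or floor with more than 60 N (contact force between oblong_block and cradle above 60 N).
It fails at once if the block is driven down into the cradle without the clamp (horizontal distance between oblong_block_mid and cradle below 0.004 m and z of oblong_block_mid in the frame of cradle below 0.0335 m and value of joint clamp above 0.3 rad).
It fails at once if another thing on the table is moved by more than 30 mm (distance of any of square_block_mid, round_block_mid, screwdriver, terminal_box, dial_meter, water_bottle, capacitor from where it was at the start of the episode above 0.03 m).
It also fails if it takes over 72 s, if anything falls off the work surface, if the arm or the gripper's body presses on something with over 40 N, if the wrist force passes 120 N, or if a joint passes its speed limit or range.

## Working session

There is one attempt and no reset: what is moved stays moved. The work goes in short steps, Python scripts to look and compute and a tool call to move; the robot and the scene stay as the last step left them, time stands still between calls to the robot, and variables do not carry over. Pictures are saved under pics/ and viewed, at most 10 in all, crops included, and the job is handed in when it is done.

Besides the shell and the picture viewer there is one more tool, called after "Request:" as name([rows], argument=value, ...), one row to a line, values as JSON. servo_tool: Moves the arm, as the interface text tells. Its arguments: {"type":"object","properties":{"rows":{"type":"array","items":{"type":"array","items":{"type":"array","items":{"type":"number"}}}},"squeeze":{"type":"number"}},"required":["rows"]}

```bash
mkdir -p pics; python3 - <<'E'
from station import manip
import cv2,numpy as np
s=manip.sense();print(s)
for n in("scene","top"):
    cv2.imwrite(f"pics/{n}1.png",manip.snapshot(n));c=manip.camera_info(n);print(n,np.array(c["K"]).round(1).tolist(),np.array(c["camera_from_world"]).round(4).tolist())
E
```

```text
{'t': 0.0, 'q': array([ 1.05949115e+00,  5.28457706e-01,  1.43395283e+00,  8.94995597e-06,
        1.18139344e+00, -1.78503543e-01]), 'qd': array([ 0.00066031,  0.00126347, -0.00126119, -0.00177378, -0.00019963,
        0.00130987]), 'tau': array([-9.52415794e-04, -4.42353094e+01, -1.78023112e+01, -3.51212493e-04,
        8.52200756e-03, -1.60518990e-06]), 'tcp_pos': array([0.20380683, 0.59009645, 0.24932271]), 'tool_rot': array([ 1.65635538e-01,  9.86186416e-01, -1.03914643e-03, -3.77725509e-04]), 'force': array([-0.26846461,  0.09808668, -1.28283616]), 'ft_torque': array([-0.01984263, -0.00677201, -0.02555334]), 'gripper_force': 0.0, 'finger_gap': 1.0017206431298282}
scene [[391.4, 0.0, 275.6], [0.0, 391.4, 208.8], [0.0, 0.0, 1.0]] [[0.8689, 0.4948, 0.0103, -0.4915], [0.391, -0.6736, -0.6271, -0.1642], [-0.3034, 0.549, -0.7788, 1.3052], [0.0, 0.0, 0.0, 1.0]]
top [[472.7, 0.0, 279.9], [0.0, 472.7, 208.2], [0.0, 0.0, 1.0]] [[0.0203, -0.9998, -0.0053, -0.0092], [-0.9957, -0.0198, -0.091, 0.5654], [0.0909, 0.0071, -0.9958, 1.0388], [0.0, 0.0, 0.0, 1.0]]
```

View pics/scene1.png

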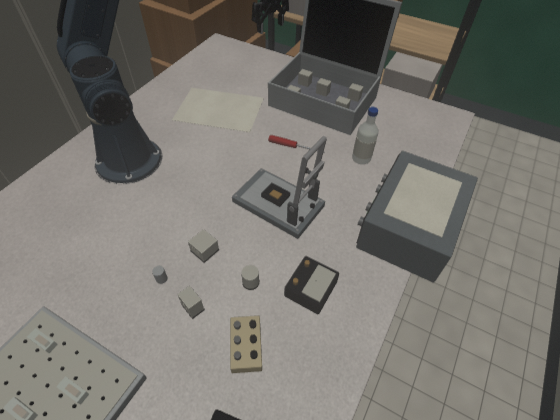

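View pics/top1.png

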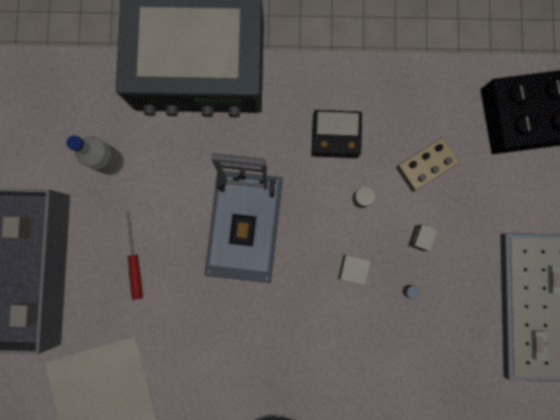

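The top view shows the oblong block at about (425,238), the square one at (355,270), the round one at (365,197), the cradle at (242,230) and the open clamp at about (240,165). Next I'll enlarge the top view to read exact corners.

```bash
cat > h.py <<'E'
import numpy as np,cv2
from station import manip
def ray(cam,uv,z):
    c=manip.camera_info(cam);K=np.array(c["K"]);T=np.array(c["camera_from_world"]);R=T[:3,:3];o=-R.T@T[:3,3]
    d=R.T@np.linalg.inv(K)@np.array([*uv,1]);return o+d*(z-o[2])/d[2]
def pix(cam,p):
    c=manip.camera_info(cam);q=np.array(c["camera_from_world"])@np.array([*p,1]);q=np.array(c["K"])@q[:3];return q[:2]/q[2]
E
python3 - <<'E'
import cv2,numpy as np
im=cv2.imread("pics/top1.png")
a=cv2.resize(im[145:290,195:290],None,fx=4,fy=4,interpolation=cv2.INTER_CUBIC)
b=cv2.resize(im[215:265,400:450],None,fx=8,fy=8,interpolation=cv2.INTER_CUBIC)
c=np.zeros((580,790,3),np.uint8);c[:580,:380]=a;c[:400,390:790]=b
c=cv2.convertScaleAbs(c,alpha=1.3);cv2.imwrite("pics/crop1.png",c)
E
```

```text
(no output)
```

View pics/crop1.png

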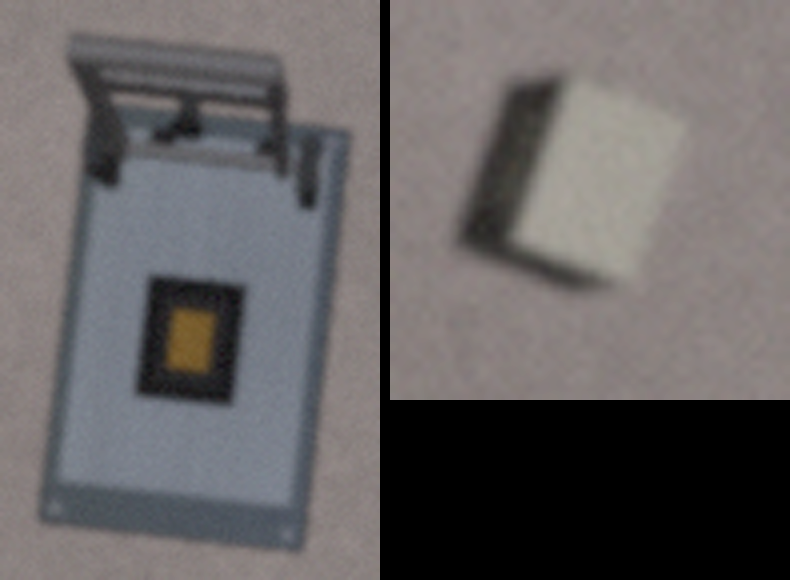

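The crop shows the cradle rim corners at about (150,278), (245,287), (233,405) and (137,395), and the block's top corners at (568,72), (688,122), (630,287) and (508,240). I'll turn these into positions.

```bash
python3 - <<'E'
from h import *
def quad(P,s,o,z):
    W=np.array([ray("top",((x+.5)/s-.5+o[0],(y+.5)/s-.5+o[1]),z)[:2] for x,y in P]);c=W.mean(0)
    e=[W[(i+1)%4]-W[i] for i in range(4)]
    print(c.round(4),[(round(np.linalg.norm(v)*1e3,1),round(np.degrees(np.arctan2(v[1],v[0])),1)) for v in e]);return c
quad([(150,278),(245,287),(233,405),(137,395)],4,(195,145),.05)
quad([(87,113),(350,131),(300,548),(40,520)],4,(195,145),.03)
quad([(178,72),(298,122),(240,287),(118,240)],8,(400,215),.06)
print(manip.sense()['tcp_pos'])
E
```

```text
[0.514  0.0831] [(np.float64(52.5), np.float64(-94.3)), (np.float64(64.9), np.float64(175.6)), (np.float64(52.8), np.float64(85.2)), (np.float64(64.5), np.float64(-4.6))]
[0.5234 0.0833] [(np.float64(148.9), np.float64(-92.8)), (np.float64(234.5), np.float64(174.4)), (np.float64(144.9), np.float64(85.1)), (np.float64(229.2), np.float64(-4.7))]
[ 0.506  -0.3146] [(np.float64(34.8), np.float64(-111.8)), (np.float64(47.6), np.float64(160.3)), (np.float64(34.9), np.float64(69.9)), (np.float64(48.6), np.float64(-19.8))]
[0.20384528 0.59016893 0.24941124]
```

Request:
servo_tool([
  [[0,0,0,-0.035,-0.0263,0,1],[0,0,0,-0.035,-0.0263,0,1],[0,0,0,-0.035,-0.0263,0,1],[0,0,0,-0.035,-0.0263,0,1],[0,0,0,-0.035,-0.0263,0,1],[0,0,0,-0.035,-0.0263,0,1],[0,0,0,-0.035,-0.0263,0,1],[0,0,0,-0.035,-0.0263,0,1]],
])

```text
t: 0.77
tcp_pos: [0.391, 0.3125, 0.2501]
tool_rot: [0.166, 0.986, -0.0, -0.0]
force: [0.8, 0.3, 0.2]
finger_gap: 1.0
gripper_force: 0.0
```

Request:
servo_tool([
  [[0,0,0,-0.0155,-0.037,0,1],[0,0,0,-0.0155,-0.037,0,1],[0,0,0,-0.0155,-0.037,0,1],[0,0,0,-0.0155,-0.037,0,1],[0,0,0,-0.0155,-0.037,0,1],[0,0,0,-0.0155,-0.037,0,1],[0,0,0,-0.0155,-0.037,0,1],[0,0,0,-0.0155,-0.037,0,1]],
])

```text
t: 1.43
tcp_pos: [0.4106, -0.0077, 0.2503]
tool_rot: [0.166, 0.986, 0.0, -0.0]
force: [1.4, -0.4, -0.1]
finger_gap: 0.998
gripper_force: 0.0
```

Request:
servo_tool([
  [[0,0,0,-0.0222,-0.0313,0,1],[0,0,0,-0.0222,-0.0313,0,1],[0,0,0,-0.0222,-0.0313,0,1],[0,0,0,-0.0222,-0.0313,0,1],[0,0,0,-0.0222,-0.0313,0,1],[0,0,0,-0.0222,-0.0313,0,1],[0,0,0,-0.0222,-0.0313,0,1],[0,0,0,0,0,0,1]],
])

```text
t: 2.1
tcp_pos: [0.489, -0.2716, 0.2504]
tool_rot: [0.168, 0.986, -0.003, 0.003]
force: [0.3, -0.1, 0.8]
finger_gap: 0.999
gripper_force: 0.0
```

```bash
python3 - <<'E'
from h import *
manip.snapshot("wrist");manip.snapshot("wrist");s=manip.sense();c=manip.camera_info("wrist")
im=manip.snapshot("wrist");cv2.imwrite("pics/w1.png",im)
np.save("w1.npy",np.array(c["camera_from_world"]));print(s['tcp_pos'],c)
E
```

```text
[ 0.48619457 -0.2650413   0.24955473] {'K': array([[321.90958292,   0.        , 281.44297271],
       [  0.        , 321.90958292, 211.56902115],
       [  0.        ,   0.        ,   1.        ]]), 'camera_from_world': array([[ 3.29294169e-01,  9.44227288e-01,  4.24070603e-04,
         9.02909466e-02],
       [ 8.94457173e-01, -3.12080935e-01,  3.20237187e-01,
        -5.58177164e-01],
       [ 3.02509035e-01, -1.05072925e-01, -9.47337302e-01,
         2.06157360e-01],
       [ 0.00000000e+00,  0.00000000e+00,  0.00000000e+00,
         1.00000000e+00]])}
```

View pics/w1.png

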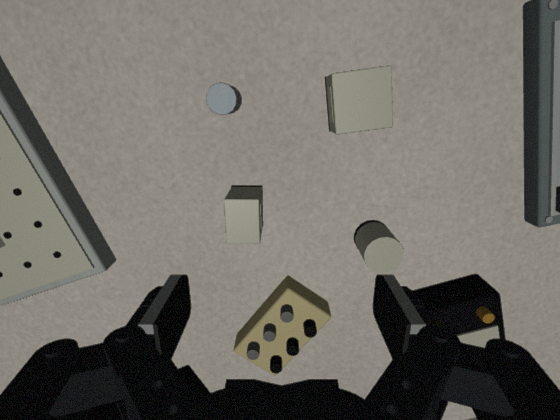

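The wrist view shows the oblong block's top face at about columns 225–262 and rows 198–243, with its side face above that. I'll fit the top-face quad by brightness.

```bash
python3 - <<'E'
from h import *
im=cv2.imread("pics/w1.png");g=cv2.cvtColor(im,6)
print(g[170:256:4,244],g[220,210:276:3])
roi=np.zeros_like(g);roi[178:258,212:276]=g[178:258,212:276]
t,m=cv2.threshold(cv2.GaussianBlur(roi,(3,3),0),0,255,cv2.THRESH_BINARY)
_,m=cv2.threshold(roi,178 if g[220,244]>190 else int(g[220,244])-12,255,cv2.THRESH_BINARY)
n,l,st,ce=cv2.connectedComponentsWithStats(m);k=1+np.argmax(st[1:,4]);print(st[k],ce[k])
pts=np.argwhere(l==k)[:,::-1].astype(np.float32);T=np.load("w1.npy");K=manip.camera_info("wrist")["K"];R=T[:3,:3];o=-R.T@T[:3,3]
W=[]
for p in pts:
    d=R.T@np.linalg.inv(K)@np.array([*p,1]);W.append((o+d*(.06-o[2])/d[2])[:2])
W=np.array(W);print("median",W.mean(0),cv2.minAreaRect((W*1000).astype(np.float32)))
for p in W[[0]]:print(p)
E
```

```text
[140 139 140 140  34  61  60  58 155 152 153 153 153 149 148 148 148 146
 145 142 145 147] [139 142 145 141 143 133 151 152 151 151 151 151 154 149 150 151 140  82
 140 148 145 145]
[ 212  178   64   80 4297] [242.60972772 220.7798464 ]
median [ 0.50425529 -0.31427343] ((501.8575744628906, -313.8216857910156), (68.11153411865234, 87.52188873291016), 70.40684509277344)
[ 0.45141309 -0.32622193]
```

```bash
python3 - <<'E'
from h import *
im=cv2.imread("pics/w1.png");g=cv2.cvtColor(im,6);print(g[220,222:230],g[220,256:266],g[196:204,244],g[236:250,244])
T=np.load("w1.npy");K=manip.camera_info("wrist")["K"];R=T[:3,:3];o=-R.T@T[:3,3]
W=[]
for p in [(225,199.3),(261.5,199.3),(260,243),(226.5,243)]:
    d=R.T@np.linalg.inv(K)@np.array([*p,1]);W.append((o+d*(.06-o[2])/d[2])[:2])
W=np.array(W);print(W.mean(0));
for i in range(4):
    v=W[(i+1)%4]-W[i];print(np.linalg.norm(v),np.degrees(np.arctan2(v[1],v[0])))
c=cv2.resize(im[180:260,205:285],None,fx=7,fy=7,interpolation=cv2.INTER_CUBIC);cv2.imwrite("pics/c2.png",cv2.convertScaleAbs(c,alpha=1.4))
E
```

```text
[143 140 138 133 153 151 151 153] [147 152 140  86  81  82  72 140 140 142] [ 59  57  58 107 151 153 155 155] [147 146 146 145 146 146 145 137 146 144 142 144 142 147]
[ 0.50481044 -0.31379408]
0.037101763714064206 70.76686343978722
0.048561018682151076 -22.246896716771698
0.03566811150665847 -109.23688901537423
0.048504440255053294 159.44436066578066
```

View pics/c2.png

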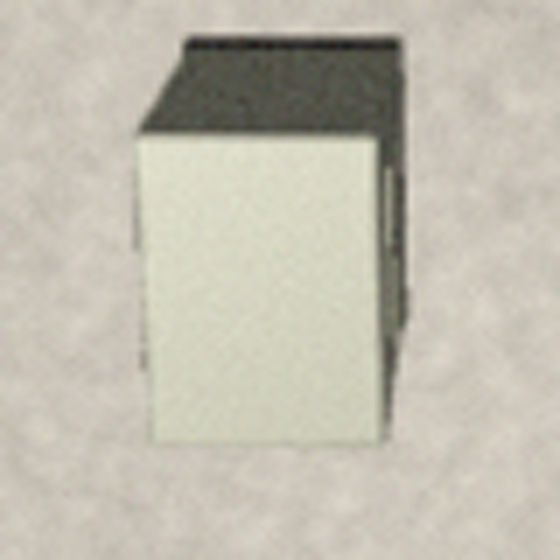

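The crop shows the top-face corners at full-image pixels (224.7,199.2), (258.9,199), (259.7,242.8) and (226.7,243.2). That puts the block at about (0.5045,-0.3143), already aligned with the tool yaw.

Request:
servo_tool([
  [[0,0,0,-0.0168,-0.0204,0,1],[0,0,0,-0.0167,-0.0204,0.01,1],[0,0,0,0,0,0.03,1],[0,0,0,0,0,0.03,1],[0,0,0,0,0,0.03,1],[0,0,0,0,0,0.02,1],[0,0,0,0,0,0,1],[0,0,0,0,0,0,1]],
])

```text
t: 2.92
tcp_pos: [0.5039, -0.3111, 0.1296]
tool_rot: [0.165, 0.986, 0.001, -0.002]
force: [0.5, -0.5, -0.2]
finger_gap: 0.999
gripper_force: 0.0
```

Request:
servo_tool([
  [[0,0,0,-0.0018,-0.003,0.014,1],[0,0,0,0,0,0.02,1],[0,0,0,0,0,0.02,1],[0,0,0,0,0,0.02,1],[0,0,0,0,0,0.01,1],[0,0,0,0,0,0,1],[0,0,0,0,0,0,1],[0,0,0,0,0,0,1]],
])

```text
t: 3.58
tcp_pos: [0.5063, -0.3174, 0.0476]
tool_rot: [0.166, 0.986, -0.001, 0.001]
force: [0.6, -0.3, 0.2]
finger_gap: 1.0
gripper_force: 0.0
```

Request:
servo_tool([
  [[0,0,0,0,0,0,-1],[0,0,0,0,0,0,-1],[0,0,0,0,0,0,-1],[0,0,0,0,0,0,-1],[0,0,0,0,0,0,-1],[0,0,0,0,0,0,-1],[0,0,0,0,0,0,-1],[0,0,0,0,0,0,-1]],
], squeeze=30)

```text
t: 4.25
tcp_pos: [0.5058, -0.3169, 0.047]
tool_rot: [0.166, 0.986, -0.0, 0.0]
force: [0.1, 0.5, 5.1]
finger_gap: 0.418
gripper_force: 31.5
```

Request:
servo_tool([
  [[0,0,0,0,0,-0.01,-1],[0,0,0,0,0,-0.03,-1],[0,0,0,0,0,-0.03,-1],[0,0,0,0,0,-0.03,-1],[0,0,0,0,0,-0.03,-1],[0,0,0,0,0,-0.02,-1],[0,0,0,0,0,0,-1],[0,0,0,0,0,0,-1]],
])

```text
t: 4.92
tcp_pos: [0.5056, -0.3169, 0.1974]
tool_rot: [0.166, 0.986, -0.001, 0.001]
force: [1.0, 0.1, -2.0]
finger_gap: 0.421
gripper_force: 30.8
```

```bash
python3 - <<'E'
from h import *
manip.snapshot("wrist");manip.snapshot("wrist")
s=manip.sense();im=manip.snapshot("wrist");cv2.imwrite("pics/w2.png",cv2.convertScaleAbs(im,alpha=1.3));print(s['tcp_pos'],s['tool_rot'],s['force'],s['finger_gap'])
from scipy.spatial.transform import Rotation as Ro
T=np.array(manip.camera_info("wrist")["camera_from_world"]);
P=np.eye(4);P[:3,:3]=Ro.from_quat(s['tool_rot']).as_matrix();P[:3,3]=s['tcp_pos'];np.save("cam_from_tool.npy",T@P);print((T@P).round(4))
E
```

```text
[ 0.50442901 -0.31582085  0.19492452] [ 1.65676926e-01  9.86178740e-01  8.75087383e-04 -1.37254744e-03] [-0.92046567 -0.07736938 -1.83812544] 0.4164822783353049
[[-2.000e-04  1.000e+00 -2.000e-04  2.000e-04]
 [-9.472e-01 -2.000e-04 -3.205e-01  3.960e-02]
 [-3.205e-01  1.000e-04  9.472e-01  1.443e-01]
 [ 0.000e+00  0.000e+00  0.000e+00  1.000e+00]]
```

View pics/w2.png

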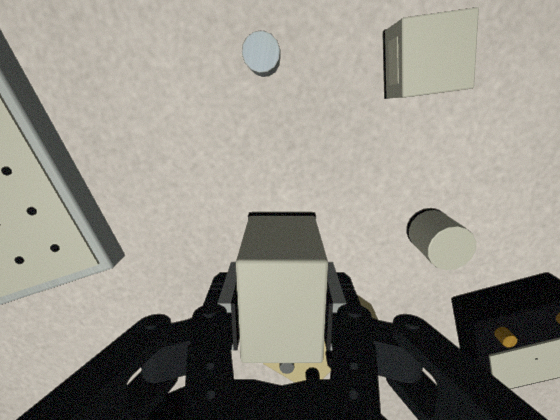

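The held block looks straight in the jaws: its top face has corners (234,262), (330,262), (325,361) and (239,361), and its foot edge lies at row 213. I'll work out its offset along tool x.

```bash
python3 - <<'E'
from h import *
C=np.load("cam_from_tool.npy");K=manip.camera_info("wrist")["K"];R=C[:3,:3];o=-R.T@C[:3,3]
def f(p,z):
    d=R.T@np.linalg.inv(K)@np.array([*p,1]);return (o+d*(z-o[2])/d[2]).round(4)
for p,z in [((234,262),-.013),((330,262),-.013),((325,361),-.013),((239,361),-.013),((248,213),.047),((316,213),.047)]:print(p,f(p,z))
# cradle corner check again from fresh top
E
```

```text
(234, 262) [ 0.0257 -0.0184 -0.013 ]
(330, 262) [ 0.0257  0.0185 -0.013 ]
(325, 361) [-0.0219  0.0186 -0.013 ]
(239, 361) [-0.0219 -0.0185 -0.013 ]
(248, 213) [ 0.0251 -0.0189  0.047 ]
(316, 213) [0.025  0.0192 0.047 ]
```

Request:
servo_tool([
  [[0,0,0,0.009,0.02,-0.015,-1],[0,0,0,0.0178,0.038,-0.02,-1],[0,0,0,0.0178,0.038,-0.02,-1],[0,0,0,0.0178,0.038,0,-1],[0,0,0,0.0178,0.038,0,-1],[0,0,0,0.0178,0.038,0,-1],[0,0,0,0.0178,0.038,0,-1],[0,0,0,0.0178,0.038,0,-1]],
])

```text
t: 5.73
tcp_pos: [0.4721, -0.0109, 0.2456]
tool_rot: [0.166, 0.986, 0.0, -0.002]
force: [1.3, 0.4, -0.7]
finger_gap: 0.418
gripper_force: 30.8
```

Request:
servo_tool([
  [[0,0,0,0.009,0.02,0,-1],[0,0,-4.8,0,0,0,-1],[0,0,-4.8,0,0,0,-1],[0,0,-4.8,0,0,0,-1],[0,0,0,0,0,0,-1],[0,0,0,0,0,0,-1]],
])

```text
t: 6.23
tcp_pos: [0.471, 0.0092, 0.2459]
tool_rot: [0.042, 0.999, 0.0, -0.001]
force: [0.1, -0.2, -0.9]
finger_gap: 0.416
gripper_force: 30.9
```

```bash
python3 - <<'E'
from h import *
manip.snapshot("wrist");manip.snapshot("wrist")
c=manip.camera_info("wrist");s=manip.sense();im=manip.snapshot("wrist");cv2.imwrite("pics/w3.png",cv2.resize(cv2.convertScaleAbs(im,alpha=1.6)[90:390,190:560],None,fx=2,fy=2,interpolation=cv2.INTER_CUBIC));print(s['tcp_pos'],s['tool_rot'],s['force'],s['finger_gap'])
np.save("w3.npy",np.array(c["camera_from_world"]))
E
```

```text
[0.47131183 0.00892997 0.24640532] [ 4.17362947e-02  9.99128245e-01  1.70926255e-04 -8.96182405e-04] [-0.348075    0.25084551 -2.18030604] 0.4213336772042161
```

View pics/w3.png

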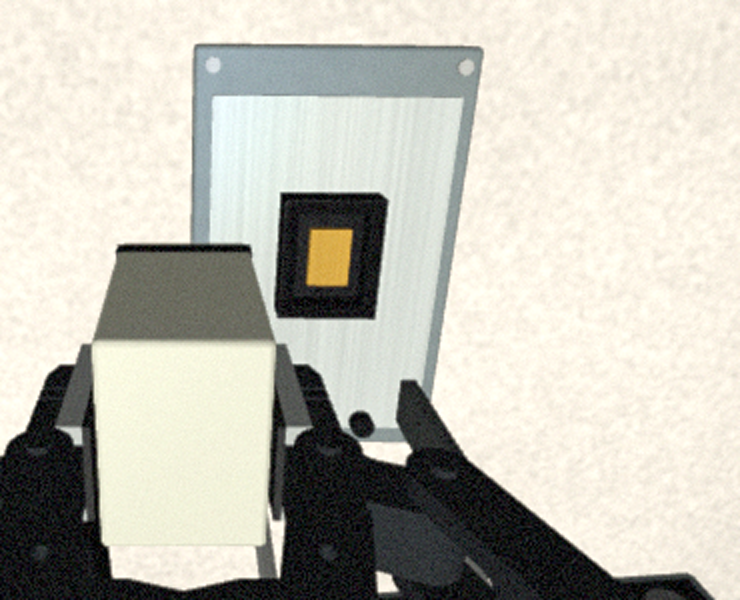

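The crop shows the brass bed with corners at about (310,229), (353,229), (350,287) and (306,287), and the rim's outer corners at (283,193), (386,196), (376,319) and (276,317).

```bash
python3 - <<'E'
from h import *
T=np.load("w3.npy");K=manip.camera_info("wrist")["K"];R=T[:3,:3];o=-R.T@T[:3,3]
def f(p,z):
    d=R.T@np.linalg.inv(K)@np.array([(p[0]+.5)/2-.5+190,(p[1]+.5)/2-.5+90,1]);return (o+d*(z-o[2])/d[2])[:2]
def q(P,z):
    W=np.array([f(p,z) for p in P]);print(W.mean(0).round(4),[(round(np.linalg.norm(v)*1e3,1),round(np.degrees(np.arctan2(v[1],v[0])),1)) for v in np.roll(W,-1,0)-W])
q([(310,229),(353,229),(350,287),(306,287)],.041)
q([(283,193),(386,196),(376,319),(276,317)],.05)
q([(195,45),(483,47),(432,440),(190,440)],.03)
E
```

```text
[0.5141 0.0854] [(np.float64(23.1), np.float64(85.2)), (np.float64(33.6), np.float64(-2.8)), (np.float64(24.4), np.float64(-94.8)), (np.float64(33.6), np.float64(175.0))]
[0.5106 0.0838] [(np.float64(53.0), np.float64(83.5)), (np.float64(69.4), np.float64(-3.6)), (np.float64(54.8), np.float64(-96.1)), (np.float64(69.7), np.float64(174.9))]
[0.5209 0.0843] [(np.float64(145.9), np.float64(84.8)), (np.float64(234.3), np.float64(-4.0)), (np.float64(150.7), np.float64(-94.8)), (np.float64(235.2), np.float64(174.8))]
```

Request:
servo_tool([
  [[0,0,0,-0.0121,0.0262,0,-1],[0,0,0,-0.0121,0.0262,0,-1],[0,0,0,-0.0121,0.0262,0.01,-1],[0,0,0,0,0,0.03,-1],[0,0,0,0,0,0.03,-1],[0,0,0,0,0,0.03,-1],[0,0,0,0,0,0.025,-1],[0,0,0,0,0,0.01,-1]],
])

```text
t: 7.05
tcp_pos: [0.5122, 0.0843, 0.1089]
tool_rot: [0.041, 0.999, 0.0, -0.003]
force: [-0.9, 1.1, -1.4]
finger_gap: 0.415
gripper_force: 30.9
```

Request:
servo_tool([
  [[0,0,0,0,0,0,-1],[0,0,0,0,0,0,-1],[0,0,0,0,0,0,-1]],
])

```text
t: 7.3
tcp_pos: [0.5155, 0.0842, 0.1134]
tool_rot: [0.041, 0.999, -0.0, 0.001]
force: [0.4, -0.1, -0.6]
finger_gap: 0.415
gripper_force: 30.9
```

Request:
servo_tool([
  [[0,0,0,0.001,0,0.005,-1],[0,0,0,0,0,0.005,-1],[0,0,0,0,0,0.004,-1],[0,0,0,0,0,0.003,-1],[0,0,0,0,0,0,-1],[0,0,0,0,0,0,-1]],
])

```text
t: 7.8
tcp_pos: [0.5131, 0.0845, 0.095]
tool_rot: [0.041, 0.999, -0.0, -0.0]
force: [0.6, -0.2, -0.8]
finger_gap: 0.413
gripper_force: 30.9
```

```bash
python3 - <<'E'
from h import *
s=manip.sense();print(s['tcp_pos'],s['force'],s['ft_torque'])
a=manip.snapshot("scene");b=manip.snapshot("wrist")
a=cv2.resize(a[130:240,225:335],None,fx=5,fy=5,interpolation=cv2.INTER_CUBIC)[:480,:400]
a=cv2.resize(manip.snapshot("scene")[150:230,235:315],None,fx=5,fy=5,interpolation=cv2.INTER_CUBIC)
b=cv2.resize(b[150:280,215:345],None,fx=3,fy=3,interpolation=cv2.INTER_CUBIC)
o=np.zeros((400,800,3),np.uint8);o[:400,:400]=a;o[:390,405:795]=b;cv2.imwrite("pics/p1.png",cv2.convertScaleAbs(o,alpha=1.6))
E
```

```text
[0.51313218 0.08448065 0.09499031] [ 0.64468628 -0.22277592 -0.80672079] [-0.03969413 -0.02644613  0.00333804]
```

View pics/p1.png

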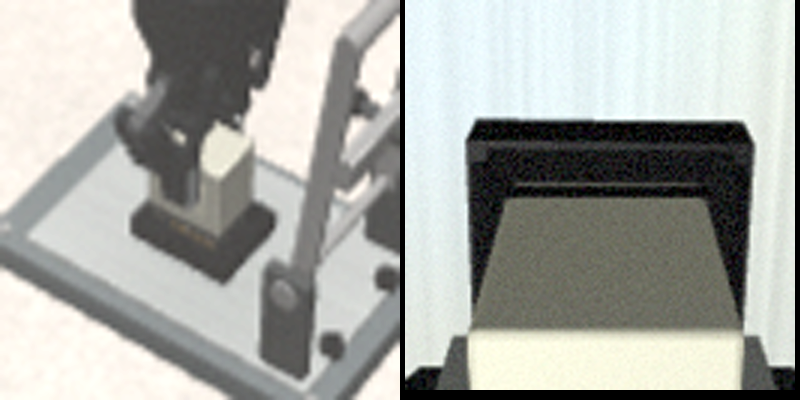

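In the crop, the block is centred between the pocket's side walls, with its foot edge at full-image row ~211.7 and the rim's outer edge at ~197.7. Next is the x centring, from those rows.

```bash
python3 - <<'E'
from h import *
C=np.load("cam_from_tool.npy");K=manip.camera_info("wrist")["K"];R=C[:3,:3];o=-R.T@C[:3,3]
def f(p,z):
    d=R.T@np.linalg.inv(K)@np.array([*p,1]);return (o+d*(z-o[2])/d[2]).round(4)
s=.095
print("rim outer",f((214+(472-405)/3,197.7),s-.05),f((214+(752-405)/3,197.7),s-.05))
print("foot", f((281,211.7),.047),"base outer",f((281,150+120/3),s-.03),f((281,150+120/3),s-.034))
E
```

```text
rim outer [ 0.0346 -0.0248  0.045 ] [0.0346 0.0262 0.045 ]
foot [ 0.0258 -0.0004  0.047 ] base outer [ 0.0336 -0.0004  0.065 ] [ 0.0347 -0.0004  0.061 ]
```

Request:
servo_tool([
  [[0,0,0,0,0,0.002,-1],[0,0,0,0,0,0.002,-1],[0,0,0,0,0,0,-1],[0,0,0,0,0,0,-1]],
])

```text
t: 8.28
tcp_pos: [0.5141, 0.0844, 0.0913]
tool_rot: [0.041, 0.999, -0.0, 0.001]
force: [1.7, 0.2, -0.9]
finger_gap: 0.418
gripper_force: 30.9
```

Request:
servo_tool([
  [[0,0,0,0,0,0.001,-1],[0,0,0,0,0,0.001,-1],[0,0,0,0,0,0,-1],[0,0,0,0,0,0,-1]],
])

```text
t: 8.62
tcp_pos: [0.5141, 0.0844, 0.0892]
tool_rot: [0.041, 0.999, -0.0, 0.001]
force: [2.5, 0.2, -1.7]
finger_gap: 0.417
gripper_force: 30.9
```

Request:
servo_tool([
  [[0,0,0,0.0004,0,0.001,-1],[0,0,0,0,0,0,-1],[0,0,0,0,0,0,-1]],
])

```text
t: 8.87
tcp_pos: [0.5139, 0.0844, 0.0884]
tool_rot: [0.041, 0.999, -0.0, 0.001]
force: [4.1, -0.5, -1.2]
finger_gap: 0.418
gripper_force: 31.0
```

Request:
servo_tool([
  [[0,0,0,-0.0008,0,0.0005,-1],[0,0,0,0,0,0,-1],[0,0,0,0,0,0,-1]],
])

```text
t: 9.12
tcp_pos: [0.5141, 0.0844, 0.088]
tool_rot: [0.041, 0.999, -0.0, 0.001]
force: [4.3, 0.0, 2.5]
finger_gap: 0.415
gripper_force: 31.3
```

Request:
servo_tool([
  [[0,0,0,0,0,0.0008,-1],[0,0,0,0,0,0,-1],[0,0,0,0,0,0,-1]],
])

```text
t: 9.37
tcp_pos: [0.5141, 0.0844, 0.0879]
tool_rot: [0.041, 0.999, -0.0, 0.001]
force: [3.0, -0.6, 8.8]
finger_gap: 0.421
gripper_force: 32.1
```

Request:
servo_tool([
  [[0,0,0,0,0,-0.0008,-1],[0,0,0,0,0,0,0.6],[0,0,0,0,0,0,0.6],[0,0,0,0,0,0,0.6],[0,0,0,0,0,0,0.6],[0,0,0,0,0,0,0.6]],
])

```text
t: 9.87
tcp_pos: [0.5127, 0.0845, 0.0872]
tool_rot: [0.041, 0.999, 0.0, -0.001]
force: [0.2, -0.1, -0.3]
finger_gap: 0.797
gripper_force: 0.0
```

Request:
servo_tool([
  [[0,0,0,0,0,-0.01,0.6],[0,0,0,0,0,-0.02,0.6],[0,0,0,0,0,-0.03,0.6],[0,0,0,0,0,-0.03,0.6],[0,0,0,0.03,0,-0.03,0.6],[0,0,0,0.03,0,-0.03,0.6],[0,0,0,0,0,0,0.6],[0,0,0,0,0,0,0.6]],
])

```text
t: 10.53
tcp_pos: [0.4545, 0.0895, 0.2388]
tool_rot: [0.04, 0.999, -0.0, 0.002]
force: [0.2, -0.2, -0.2]
finger_gap: 0.797
gripper_force: 0.0
```

```bash
python3 - <<'E'
from h import *
s=manip.sense();print(s['tcp_pos'],s['force'],s['q'])
a=manip.snapshot("top");b=manip.snapshot("wrist")
a=cv2.resize(a[145:285,200:290],None,fx=4,fy=4,interpolation=cv2.INTER_CUBIC)
o=np.zeros((560,790,3),np.uint8);o[:560,:360]=a;o[:322,365:790]=cv2.resize(b,(425,322));cv2.imwrite("pics/p2.png",cv2.convertScaleAbs(o,alpha=1.5))
E
```

```text
[0.45445752 0.08949846 0.23881829] [ 0.21812766 -0.16709304 -0.19469743] [-4.75421318e-02  3.26750366e-01  1.84108467e+00 -2.15155247e-05
  9.69540357e-01 -1.53740875e+00]
```

View pics/p2.png

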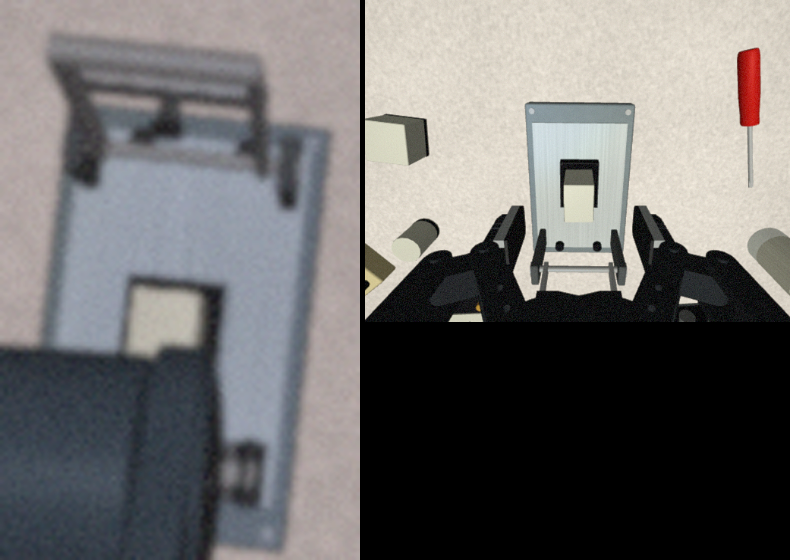

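The wrist view shows the block standing in the cradle and let go, with the clamp still open. The top crop puts the bar at about (157,52). Now I'll compute the bar position and go up and over behind it with the fingers shut.

```bash
python3 - <<'E'
from h import *
C=np.array([.5135,.0843]);ex=np.array([.9965,-.085]);ey=np.array([.085,.9965])
for p in [(50,45),(266,60),(157,38),(157,66)]:
    w=ray("top",((p[0]+.5)/4-.5+200,(p[1]+.5)/4-.5+145),.28)[:2]-C;print((w@ex).round(4),(w@ey).round(4))
E
```

```text
0.1141 0.045
0.1173 -0.0487
0.1219 -0.0007
0.1097 -0.0021
```

Request:
servo_tool([
  [[0,0,0,0,0,-0.02,-1],[0,0,0,0,0,-0.03,-1],[0,0,0,0,0,-0.03,-1],[0,0,0,0,0,-0.025,-1],[0,0,0,-0.02,0,0,-1],[0,0,0,-0.035,0,0,-1],[0,0,0,-0.035,0,0,-1],[0,0,0,-0.035,0,0,-1]],
])

```text
t: 11.3
tcp_pos: [0.5816, 0.0787, 0.3401]
tool_rot: [0.041, 0.999, -0.0, -0.001]
force: [0.8, 0.6, 0.2]
finger_gap: 0.002
gripper_force: 0.0
```

Request:
servo_tool([
  [[0,0,0,-0.035,0,0,-1],[0,0,0,-0.035,0,0,-1],[0,0,0,-0.029,0,0,-1],[0,0,0,0,0,0,-1],[0,0,0,0,0,0,-1],[0,0,0,0,0,0,-1]],
])

```text
t: 11.8
tcp_pos: [0.6778, 0.0709, 0.3392]
tool_rot: [0.041, 0.999, 0.0, -0.002]
force: [0.6, -0.4, -0.6]
finger_gap: 0.003
gripper_force: 0.0
```

Request:
servo_tool([
  [[0,0,0,0,0,0.018,-1],[0,0,0,0,0,0.018,-1],[0,0,0,0,0,0.018,-1],[0,0,0,0,0,0,-1],[0,0,0,0.012,0,0,-1],[0,0,0,0.012,0,0,-1],[0,0,0,0,0,0,-1]],
])

```text
t: 12.38
tcp_pos: [0.6519, 0.0736, 0.2886]
tool_rot: [0.04, 0.999, 0.0, -0.001]
force: [-0.8, -0.1, -0.3]
finger_gap: 0.002
gripper_force: 0.0
```

Request:
servo_tool([
  [[0,0,0,0.01,0,0,-1],[0,0,0,0.01,0,0,-1],[0,0,0,0.01,0,0,-1],[0,0,0,0.01,0,0,-1],[0,0,0,0.012,0,0.002,-1],[0,0,0,0.012,0,0.002,-1],[0,0,0,0.012,0,0.002,-1],[0,0,0,0,0,0,-1]],
])

```text
t: 13.05
tcp_pos: [0.5769, 0.0796, 0.2825]
tool_rot: [0.04, 0.999, 0.0, -0.0]
force: [-0.7, 0.0, -0.1]
finger_gap: -0.001
gripper_force: 0.0
```

Request:
servo_tool([
  [[0,0,0,0.0112,0,0.0045,-1],[0,0,0,0.0112,0,0.0045,-1],[0,0,0,0.0112,0,0.0045,-1],[0,0,0,0.0101,0,0.0065,-1],[0,0,0,0.0101,0,0.0065,-1],[0,0,0,0.0101,0,0.0065,-1],[0,0,0,0,0,0,-1]],
])

```text
t: 13.63
tcp_pos: [0.5133, 0.0846, 0.2482]
tool_rot: [0.041, 0.999, 0.0, -0.001]
force: [-0.1, -0.4, -1.0]
finger_gap: 0.003
gripper_force: 0.0
```

Request:
servo_tool([
  [[0,0,0,0.0086,0,0.0083,-1],[0,0,0,0.0086,0,0.0083,-1],[0,0,0,0.0086,0,0.0083,-1],[0,0,0,0.0055,0,0.007,-1],[0,0,0,0.0055,0,0.007,-1],[0,0,0,0,0,0,-1],[0,0,0,0,0,0,-1]],
])

```text
t: 14.22
tcp_pos: [0.4787, 0.0872, 0.2097]
tool_rot: [0.041, 0.999, -0.0, -0.0]
force: [0.7, -0.2, -0.4]
finger_gap: -0.001
gripper_force: 0.5
```

```bash
python3 - <<'E'
from h import *
s=manip.sense();print(s['tcp_pos'],s['force'])
a=manip.snapshot("scene")[100:240,200:340]
cv2.imwrite("pics/p3.png",cv2.convertScaleAbs(cv2.resize(a,None,fx=4,fy=4,interpolation=cv2.INTER_CUBIC),alpha=1.4))
E
```

```text
[0.47867766 0.08720546 0.20967728] [ 0.65043257 -0.2156136  -0.43403236]
```

View pics/p3.png

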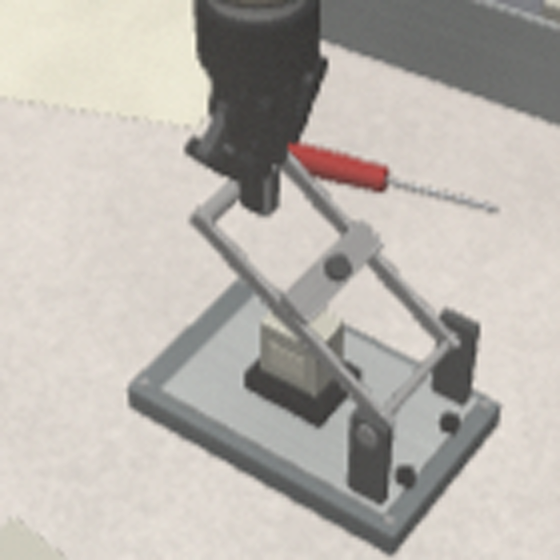

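The clamp is at roughly 0.6 rad, resting against the fingers and clear of the block. I'll lift, move over the top of the bar and press down along its arc.

Request:
servo_tool([
  [[0,0,0,-0.003,0,-0.02,-1],[0,0,0,0,0,-0.02,-1],[0,0,0,0.012,0,0,-1],[0,0,0,0.012,0,0,-1],[0,0,0,0,0,0,-1],[0,0,0,0,0,0.008,-1],[0,0,0,0,0,0.008,-1],[0,0,0,0,0,0,-1]],
])

```text
t: 14.93
tcp_pos: [0.4567, 0.0889, 0.232]
tool_rot: [0.041, 0.999, -0.0, -0.002]
force: [-0.1, -0.4, -0.1]
finger_gap: -0.003
gripper_force: 0.0
```

Request:
servo_tool([
  [[0,0,0,0.001,0,0.005,-1],[0,0,0,0.002,0,0.006,-1],[0,0,0,0.003,0,0.006,-1],[0,0,0,0.003,0,0.006,-1],[0,0,0,0.003,0,0.006,-1],[0,0,0,0.003,0,0.006,-1]],
])

```text
t: 15.43
tcp_pos: [0.4417, 0.0904, 0.198]
tool_rot: [0.041, 0.999, 0.0, -0.0]
force: [-0.8, 0.8, 0.9]
finger_gap: 0.001
gripper_force: 0.2
```

Request:
servo_tool([
  [[0,0,0,0.0015,0,0.006,-1],[0,0,0,0.0015,0,0.006,-1],[0,0,0,0.0015,0,0.006,-1],[0,0,0,0.0015,0,0.006,-1],[0,0,0,0,0,0,-1]],
])

```text
t: 15.85
tcp_pos: [0.4354, 0.0908, 0.1735]
tool_rot: [0.041, 0.999, -0.0, -0.001]
force: [0.1, -0.1, 0.1]
finger_gap: -0.0
gripper_force: 0.0
```

Request:
servo_tool([
  [[0,0,0,0.0005,0,0.002,-1],[0,0,0,0.0005,0,0.002,-1],[0,0,0,0.0005,0,0.002,-1],[0,0,0,0,0,0.002,-1]],
])

```text
t: 16.18
tcp_pos: [0.4349, 0.0909, 0.1667]
tool_rot: [0.041, 0.999, 0.0, 0.0]
force: [-1.1, -0.7, 0.2]
finger_gap: -0.001
gripper_force: 0.1
```

Request:
servo_tool([
  [[0,0,0,0,0,0.0015,-1],[0,0,0,0.0003,0,0.0015,-1],[0,0,0,0,0,0.0015,-1],[0,0,0,0.0003,0,0.0015,-1]],
])

```text
t: 16.52
tcp_pos: [0.4343, 0.091, 0.1606]
tool_rot: [0.041, 0.999, -0.0, 0.0]
force: [-0.0, -0.4, 0.1]
finger_gap: 0.001
gripper_force: 0.1
```

Request:
servo_tool([
  [[0,0,0,0,0,0.0015,-1],[0,0,0,0.0003,0,0.0015,-1],[0,0,0,0,0,0.0015,-1]],
])

```text
t: 16.77
tcp_pos: [0.4339, 0.091, 0.156]
tool_rot: [0.041, 0.999, -0.0, -0.0]
force: [-0.4, -0.1, -0.2]
finger_gap: -0.003
gripper_force: 0.1
```

Request:
servo_tool([
  [[0,0,0,0,0,0.0015,-1],[0,0,0,0,0,0.0015,-1],[0,0,0,0,0,0.001,-1]],
])

```text
t: 17.02
tcp_pos: [0.4334, 0.091, 0.1525]
tool_rot: [0.041, 0.999, -0.0, -0.001]
force: [-1.7, 0.2, 8.0]
finger_gap: -0.004
gripper_force: 4.0
```

Request:
servo_tool([
  [[0,0,0,0,0,0.001,-1],[0,0,0,0,0,0.001,-1],[0,0,0,0,0,0.001,-1]],
])

```text
t: 17.27
tcp_pos: [0.4329, 0.0911, 0.1496]
tool_rot: [0.041, 0.999, -0.0, -0.001]
force: [-3.1, 0.4, 7.6]
finger_gap: -0.002
gripper_force: 4.0
```

Request:
servo_tool([
  [[0,0,0,0,0,0.001,-1],[0,0,0,0,0,0.001,-1],[0,0,0,0,0,0.001,-1]],
])

```text
t: 17.52
tcp_pos: [0.4325, 0.0911, 0.1465]
tool_rot: [0.041, 0.999, 0.0, -0.001]
force: [-3.9, 0.5, 8.2]
finger_gap: -0.001
gripper_force: 4.0
```

Request:
servo_tool([
  [[0,0,0,-0.0003,0,0.001,-1],[0,0,0,0,0,0.001,-1],[0,0,0,0,0,0.001,-1]],
])

```text
t: 17.77
tcp_pos: [0.4321, 0.0911, 0.1434]
tool_rot: [0.041, 0.999, 0.0, -0.002]
force: [-4.3, -0.0, 8.0]
finger_gap: -0.002
gripper_force: 4.0
```

Request:
servo_tool([
  [[0,0,0,0,0,0.001,-1],[0,0,0,0,0,0.0005,-1],[0,0,0,0,0,0.0005,-1]],
])

```text
t: 18.02
tcp_pos: [0.4318, 0.0912, 0.1413]
tool_rot: [0.041, 0.999, 0.0, -0.002]
force: [-4.4, 0.4, 8.1]
finger_gap: -0.002
gripper_force: 4.0
```

Request:
servo_tool([
  [[0,0,0,0,0,0.0005,-1],[0,0,0,0,0,0.0005,-1]],
])

```text
t: 18.18
tcp_pos: [0.4317, 0.0912, 0.1403]
tool_rot: [0.041, 0.999, 0.0, -0.003]
force: [-4.9, -0.5, 9.4]
finger_gap: 0.002
gripper_force: 4.9
```

Force is starting to rise, so I'll use half-millimetre steps.

Request:
servo_tool([
  [[0,0,0,0,0,0.0005,-1],[0,0,0,0,0,0,-1]],
])

```text
t: 18.35
tcp_pos: [0.4317, 0.0912, 0.1401]
tool_rot: [0.041, 0.999, 0.0, -0.003]
force: [-5.0, -0.4, 10.0]
finger_gap: -0.001
gripper_force: 5.3
```

Request:
servo_tool([
  [[0,0,0,0,0,0.0004,-1],[0,0,0,0,0,0,-1]],
])

```text
t: 18.52
tcp_pos: [0.4317, 0.0912, 0.14]
tool_rot: [0.041, 0.999, -0.0, -0.002]
force: [-6.0, 0.0, 13.7]
finger_gap: 0.0
gripper_force: 6.7
```

It has bottomed: the force climbed with no further travel, after about 13.5 mm of driving. I'll retreat straight up.

Request:
servo_tool([
  [[0,0,0,0,0,-0.001,-1],[0,0,0,0,0,-0.003,-1],[0,0,0,0,0,-0.01,-1],[0,0,0,0,0,-0.03,-1],[0,0,0,0,0,-0.03,-1],[0,0,0,0,0,-0.03,-1],[0,0,0,0,0,0,-1],[0,0,0,0,0,0,-1]],
])

```text
t: 19.18
tcp_pos: [0.4357, 0.0909, 0.2449]
tool_rot: [0.041, 0.999, -0.0, 0.003]
force: [-0.3, -0.3, -0.2]
finger_gap: -0.0
gripper_force: 0.0
```

```bash
python3 - <<'E'
from h import *
s=manip.sense();print(s['tcp_pos'],s['force'],s['t'])
# bar check in wrist view: bright steel bar expected at closed pose vs .2 rad
C=np.array([.5135,.0843]);ex=np.array([.9965,-.085])
g=cv2.cvtColor(manip.snapshot("scene"),6).astype(int)
for th in(.05,.1,.15,.2,.3):
    p=C+ex*(.095-.18*np.cos(th));u=pix("scene",[*p,.1+.18*np.sin(th)]);print(th,u.round(1),g[int(u[1])-2:int(u[1])+3,int(u[0])])
E
```

```text
[0.43566171 0.09089714 0.24487725] [-0.29082579 -0.27895287 -0.17220751] 19.1833
0.05 [250.8 165.4] [122 117 116 110  97]
0.1 [250.9 163.3] [153 137 122 117 116]
0.15 [251.  161.2] [153 155 138 122 118]
0.2 [251.4 159.2] [153 152 153 155 138]
0.3 [252.4 155.4] [154 154 153 154 154]
```

The clamp reads about 0.08 rad both from the TCP height and from the scene image, and the robot is clear of everything. Handing in.

```bash
python3 -c "
from station import manip
print(manip.sign_off())"
```

```text
the job is handed in; nothing more can be done
None
```

The job is handed in: the oblong block stands in the cradle, the clamp drove it until I felt it bottom (about 13.5 mm of bar travel, 14 N on the bar at the stop), and the clamp is left down at about 0.08 rad with the robot clear; the sign-off gave no verdict.

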